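# Present the dotted calibration plate to the scanner

### The arm

A 7-joint arm with a two-finger parallel gripper is mounted at the origin on the work surface. World frame = base frame: x ahead of the robot, y to its left, z up, the work surface at z = 0. Lengths are in m, angles in degrees, forces in N, time in s.
With the tool pointing down it reaches from about 0.425 to 0.875 m from the base axis. Payload 4.7 kg.
Tool frame: the origin (TCP) lies on the centre line of the jaws, within the pads' length; the fingertips stand env.nose_length ahead of it and the grasp point (between the pads) lies 8 mm behind it (env.nose_length is the distance from the TCP to the fingertips, in m); y points along the fingers, z is the direction in which the jaws open and shut, and the axes are right-handed (so a half turn about y gives the same grasp; the last joint's range is limited). The gripper opens to 87 mm and grips with 3 to 60 N. Pads are 19 mm wide; open, the fingers measure 117 mm over their backs; the gripper's body (75 mm by 190 mm) begins 51 mm behind the grasp point.
Start: joints at [-67.718, 18.392, -4.016, 83.108, 1.295, 78.541, -3.26], TCP at [0.238, 0.605, 0.234] pointing down, gripper open.
Joint ranges: [-163.93, 163.93], [-17.29, 119.83], [-79.2, 71.16], [3.27, 140.29], [-89.18, 269.18], [5.43, 117.66], [-154.24, 154.24]. Speed limits (degrees/s): [147.25, 147.25, 180, 180, 180, 180, 180].

### API

Orientations are given as [roll, pitch, yaw] about the fixed x, y, z axes, in that order (R = Rz(yaw) Ry(pitch) Rx(roll)).
In Python, from cell import env, read_camera, camera_info, job, models gives the robot as it stands.
- The arm moves only by the tool move_arm, never from a script. Its argument "moves" is a list of rows, each a list of 6 numbers: the shift along the tool's x, y, z in mm, then the turn, a rotation vector about the tool's x, y, z in degrees. In form: [[x, y, z, ax, ay, az], ...]. A call has 1 to 20 rows; each row is the pose to reach, as a shift and turn from the pose commanded when the call began, along the tool's axes at that moment; what a row does not reach only later rows make up. A row lasts 1/12 s, in which the tool goes at most 41.7 mm and 7.16 degrees, less where a joint would pass 70% of its speed; a pose out of reach is approached as far as the arm can. A call with a gripper value outside its range is refused whole. "claw" is the finger opening in mm, from 0 to 87, set as the call begins (left out, the last holds). The fingers move at their own pace and stop on an object; "newtons" is the grip in N (left out, the last holds). Time passes only in rows, so rows that repeat a pose let the fingers close. It gives the time, the measured TCP pose, the force and the opening at its end, in the units of the state.
- env.get_obs(): the state, without advancing time (a new reading comes with each control period).
- read_camera(name): name is "side" or "top" or "wrist"; returns (picture, depth): 420x560x3 uint8, red, green, blue; 420x560 float32, m along the optical axis (not along the pixel's ray), 0 where there is no reading.
- camera_info(name): a dict with "fx", "fy", "cx", "cy" (pixels), "R" (3x3) and "t" (3): a world point X has camera coordinates R X + t. Camera axes: x right, y down, z forward; pixel columns grow to the right and rows downward; lengths in m; the calibration is good to about 2 mm. A picture is of the moment at which its call begins: read the wrist's pose just before it. camera_info takes no time and is no camera call; for the wrist camera it gives the pose at the moment of the call.
- job.sign_off(): hands the job in, once; it reports no verdict.
Trained networks look in the newest picture that a camera, given by its name, has taken for a name from the list of things; names that differ only in an ending like _2 or _b are one class to them, and where a whole thing is asked for, a point or a joint stands for the part that bears it (a point fixed in the world has none). Each returns a list of dicts, best first, with "score" (0 to 1); they miss things now and then, are a little off and sometimes report something else, mostly with a low value. They report only what shows in the picture. A call takes as long as a camera call.
- models.spot_in(target, camera): "point" ([x, y, z] in m, in world coordinates, good to about 4 mm: the middle of the surface that is visible of it).
- models.cut_out(target, camera): "mask" (420x560 bool, what is visible of it).
The state is a dict: "time_s": time; "qpos": joint angles; "joint_velocities": joint speeds; "effort": joint torques, N m; "tool_pos": TCP position; "tool_rot": TCP orientation; "force": force on the tool from outside, world axes, zero at the start; "wrist_torque": the same for the moment, N m; "grip_width": finger opening in m.
Only numpy, scipy, OpenCV 4.12 (cv2) and the standard library are available. Lean on these libraries where they do the work, as an engineer would, in place of code of your own. Each camera call takes 0.05 s, during which the arm holds its last target.

### The job

Lift the flap of the grey plate case by its orange bar and leave it standing open, then draw the black dotted calibration plate (yellow tab) out of its slot, leaving the blank plate where it is. Finish holding the dotted plate still in the gripper in front of the scanner: upright in the air over the middle of the round target disc, its middle level with the lens and its dotted face square to the lens. Do not touch the scanner or its disc, and leave the things lying about undisturbed.

Things in the scene. Friction and masses are not known exactly. Their poses are not given: they have to be found in the camera images.
- case: grey case, fixed to the table, 120 (its x) x 200 (its y) x 100 mm high, walls and floor 5 mm. Origin: centre of its underside; z up, x from the side with the orange bar to the hinge side. Inside, a blue insert, top 40 mm above the table, has two slots 90 mm long along x and 8.5 mm wide, centred 42 mm either side of the middle (y = -42 and +42 mm); each holds one plate standing on the case floor, plate thickness along y. Which plate is in which slot varies.
- flap (a joint): hinge angle of the aluminium flap that covers the case: 0 shut, grows as the bar end is lifted up and over to the case's +x side, stop at 2.0 rad. It starts shut or slightly ajar (up to 0.12). Stiff friction hinge (about 0.2 N m): it stays where it is left. Beyond about 1.7 it leaves the space above the plates free.
- flap_bar (a point): middle of the orange bar with which the flap is lifted: round, 10 mm diameter, 100 mm long along the case's y, standing 40 mm clear ahead of the flap's edge on two side arms, 160 mm from the hinge axis; 103 mm above the table when shut. The gap between bar and case edge is open below.
- flap_hinge (a point): middle of the flap's hinge axis, on the case's far top rim, 100 mm above the table; the axis runs along the y of this frame (same axes as the case). The bar travels a circle about it: straight above it at 1.57 rad.
- dot_plate_mid (a point): middle of the dotted calibration plate, black with white dots on both faces, 85 mm wide (its x) x 6 mm thick (its y) x 65 mm high (z up), about 90 g; this point is 32.5 mm above its lower edge.
- dot_plate_tab (a point): middle of the yellow grip tab on top of the dotted plate, 45 mm above the plate's middle: 28 mm wide (x) x 10 mm thick (y), 25 mm high; its upper end is 95 mm above the table while the plate is in the case. Same axes as the plate.
- blank_plate_mid (a point): middle of the blank aluminium plate with a grey tab, otherwise shaped like the dotted plate and standing in the other slot; leave it there.
- station: scan station, fixed to the table: black target disc, 140 mm across, 12 mm high, with a white ring and a white centre dot, and behind it on a rail the grey scanner, 85 mm wide, rising to 190 mm. Origin: centre of the disc's underside; x points from the disc to the scanner, z up. The scanner looks along -x; its housing begins 165 mm from the disc's centre.
- lens (a point): middle of the front of the scanner's steel-rimmed lens, 40 mm across, 156 mm along x from the disc's centre, 140 mm above the table.
- focus (a point): the point where the plate's middle is to be held: straight above the disc's centre, level with the lens, 140 mm above the table; axes of the station. The plate's thickness direction is to lie along this frame's x (either face to the lens).
- ball_mount_mid (a point): bystander: white ceramic reference ball on a round foot, 52 mm across, 68 mm high; this point is 34 mm up.
- dot_roll_mid (a point): bystander: roll of paper, 60 mm across, 22 mm high; this point is 11 mm up.
- cleaner_mid (a point): bystander: blue bottle, 44 mm across, 100 mm high; this point is 50 mm up.

How it is judged:
By the outcome, as a careful person would: the job done as asked, in the order asked, and still so for the second after the job is handed in, while the arm keeps its last pose, push and grip.
It also fails if it takes over 64 s, if anything falls off the work surface, if the arm or the gripper's body presses on something with over 40 N, if the wrist force passes 120 N, or if a joint passes its speed limit or range.

## Working session

There is one attempt and no reset: what is moved stays moved. The work goes in short steps, Python scripts to look and compute and a tool call to move; the robot and the scene stay as the last step left them, time stands still between calls to the robot, and variables do not carry over. Pictures are saved under pics/ and viewed, and the job is handed in when it is done.

Besides the shell and the picture viewer there is one more tool, called after "Call:" as name(argument=value, ...) on one line, values as JSON. move_arm: Moves the arm, as the interface text tells. Its arguments: {"type":"object","properties":{"moves":{"type":"array","items":{"type":"array","items":{"type":"number"}}},"claw":{"type":"number"},"newtons":{"type":"number"}},"required":["moves"]}

```bash
ls; mkdir -p pics
cat > h.py <<'E'
import numpy as np,cv2
from cell import env,read_camera,camera_info,job,models
from scipy.spatial.transform import Rotation as Ro
np.set_printoptions(precision=4,suppress=True)
def snap(cam,fn):
    ci=camera_info(cam); im,d=read_camera(cam)
    cv2.imwrite('pics/'+fn,im[:,:,::-1]); np.savez('pics/'+fn+'.npz',d=d,im=im,R=ci['R'],t=ci['t'],k=[ci['fx'],ci['fy'],ci['cx'],ci['cy']])
    return im,d,ci
def cloud(d,ci):
    v,u=np.mgrid[:d.shape[0],:d.shape[1]]
    P=np.stack([(u-ci['cx'])/ci['fx']*d,(v-ci['cy'])/ci['fy']*d,d],-1)
    return (P-np.array(ci['t']))@np.array(ci['R'])
def proj(X,ci):
    c=np.array(ci['R'])@np.array(X)+np.array(ci['t']); return c[0]/c[2]*ci['fx']+ci['cx'],c[1]/c[2]*ci['fy']+ci['cy']
E
python3 - <<'E'
from h import *
o=env.get_obs(); print(o, env.nose_length)
for c in ['top','side','wrist']:
    im,d,ci=snap(c,c+'0.png'); print(c,ci)
    if c!='wrist':
        for n in ['case','flap_bar','flap_hinge','dot_plate_tab','station','lens','ball_mount_mid','dot_roll_mid','cleaner_mid']:
            r=models.spot_in(n,c); print(n,[(np.array(x['point']),round(x['score'],2)) for x in r[:2]])
E
```

```text
pics
{'time_s': 0.0, 'qpos': array([-67.7163,  18.4419,  -4.0166,  83.1738,   1.2972,  78.5411,
        -3.2608]), 'joint_velocities': array([-0.0538,  0.0237, -0.0686, -0.0218, -0.0306,  0.0197, -0.0106]), 'effort': array([  0.0002, -49.1288,  -0.4039, -31.252 ,  -0.0639,   0.044 ,
         0.0002]), 'tool_pos': array([0.2378, 0.6044, 0.2324]), 'tool_rot': array([-90.1115,  -0.0075, -21.4733]), 'force': array([-0.0139,  0.398 , -0.2053]), 'wrist_torque': array([0.0329, 0.0129, 0.0383]), 'grip_width': 0.08706004388217045} 0.011
top {'fx': 477.9743300834157, 'fy': 477.9743300834157, 'cx': 281.04720961315934, 'cy': 202.7784584068453, 'R': array([[-0.0258, -0.9997, -0.0006],
       [-0.9785,  0.0254, -0.2049],
       [ 0.2048, -0.0047, -0.9788]]), 't': array([0.0096, 0.5076, 0.9881])}
case [(array([0.4799, 0.2167, 0.1146]), 0.58)]
flap_bar [(array([0.4823, 0.215 , 0.1163]), 0.78)]
flap_hinge [(array([0.4813, 0.2089, 0.1106]), 0.69)]
dot_plate_tab []
station [(array([ 0.433 , -0.2225,  0.0151]), 0.56)]
lens [(array([ 0.4311, -0.2184,  0.0113]), 0.78)]
ball_mount_mid [(array([0.6529, 0.01
[... 579 characters left out ...]
y([ 0.3663, -0.245 ,  0.0155]), 0.73)]
flap_bar []
flap_hinge [(array([0.4679, 0.1562, 0.1064]), 0.96)]
dot_plate_tab []
station [(array([ 0.3642, -0.2424,  0.0173]), 0.92)]
lens [(array([ 0.3675, -0.2433,  0.0136]), 0.97)]
ball_mount_mid [(array([0.6539, 0.0035, 0.0189]), 0.85)]
dot_roll_mid [(array([ 0.4233, -0.0101,  0.0234]), 0.81)]
cleaner_mid [(array([0.5334, 0.0072, 0.0527]), 0.94), (array([ 0.3643, -0.246 ,  0.0161]), 0.57)]
wrist {'fx': 341.9508102292511, 'fy': 341.9508102292511, 'cx': 273.42990633999773, 'cy': 207.1724523517957, 'R': array([[ 0.365 ,  0.931 ,  0.0002],
       [ 0.8986, -0.3523,  0.2617],
       [ 0.2437, -0.0954, -0.9651]]), 't': array([-0.6511, -0.033 ,  0.3895])}
```

View pics/top0.png

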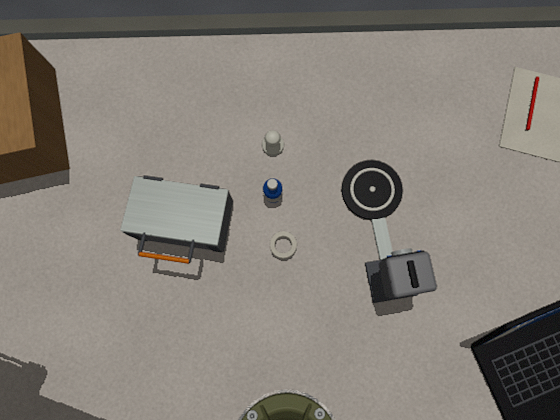

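View pics/side0.png

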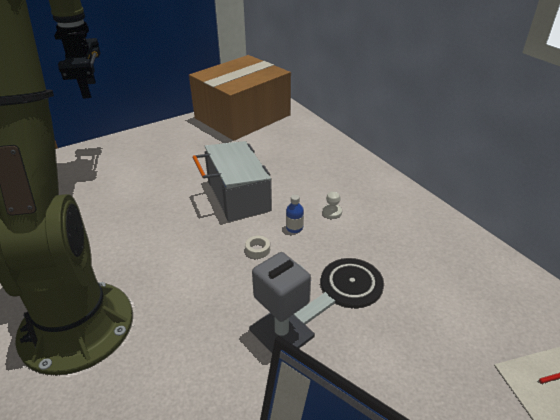

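View pics/wrist0.png

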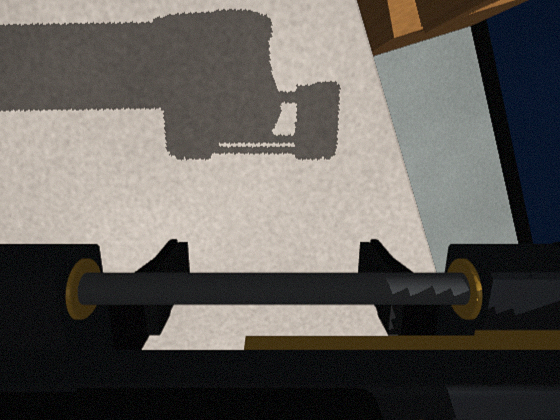

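Run:
```python
from h import *
for c in ['top','side']:
    z=np.load(f'pics/{c}0.png.npz'); k=z['k']; ci=dict(fx=k[0],fy=k[1],cx=k[2],cy=k[3],R=z['R'],t=z['t'])
    d=z['d'];im=z['im'].astype(int);P=cloud(d,ci)
    ok=d>0
    org=ok&(im[...,0]>150)&(im[...,1]>60)&(im[...,1]<140)&(im[...,2]<60)
    org&=(abs(P[...,0]-.4)<.2)&(abs(P[...,1]-.2)<.2)&(P[...,2]>.07)
    B=P[org]; m=np.median(B,0); 
    B=B[np.linalg.norm(B-m,axis=1)<.07]
    u=np.linalg.svd(B-B.mean(0))[2][0]; s=(B-B.mean(0))@u
    print(c,'bar',len(B),m,u,s.min(),s.max(), B.mean(0)+u*(s.min()+s.max())/2, np.percentile(B[:,2],[5,50,95]))
    rr=ok&(P[...,2]>.085)&(P[...,2]<.135)&(P[...,0]>.36)&(P[...,0]<.6)&(P[...,1]>.06)&(P[...,1]<.36)&~org
    Q=P[rr]
    r=cv2.minAreaRect((Q[:,:2]*1000).astype(np.float32)); print(r, cv2.boxPoints(r))
    A=np.c_[Q[:,:2],np.ones(len(Q))]; co=np.linalg.lstsq(A,Q[:,2],rcond=None)[0]; print('plane',co, np.percentile(Q[:,2],[2,50,98]))
    # disc
    dd=ok&(P[...,2]>.004)&(P[...,2]<.02)&(np.hypot(P[...,0]-.55,P[...,1]+.2)<.12)&(im.sum(-1)<150)
    Q=P[dd].astype(np.float32)*1000; print('disc',cv2.minEnclosingCircle(Q[:,:2]),np.median(Q[:,2]))
    ce=cv2.fitEllipse(Q[:,:2][cv2.convexHull(Q[:,:2],returnPoints=False)[:,0]]);print(ce)
    sc=ok&(P[...,2]>.1)&(P[...,2]<.22)&(np.hypot(P[...,0]-.35,P[...,1]+.2)<.13)
    Q=P[sc]; print('scan',len(Q),cv2.minAreaRect((Q[:,:2]*1000).astype(np.float32)),Q.min(0),Q.max(0))
    for n in ['station','ball_mount_mid','cleaner_mid','dot_roll_mid']: pass
```

```text
top bar 140 [0.3895 0.2322 0.1241] [-0.1729 -0.9849  0.0001] -0.04929874905299385 0.049876263199205614 [0.3897 0.2315 0.1241] [0.1213 0.1241 0.1265]
((468.3095703125, 217.78042602539062), (201.13853454589844, 169.50453186035156), 79.99662017822266) [[367.3763 133.4621]
 [534.3039 104.0181]
 [569.2429 302.0988]
 [402.3152 331.5428]]
plane [-0.0806  0.0226  0.1458] [0.0974 0.1121 0.1219]Traceback (most recent call last):
  File "<stdin>", line 18, in <module>
cv2.error: OpenCV(4.12.0) /io/opencv/modules/imgproc/src/shapedescr.cpp:201: error: (-215:Assertion failed) count >= 0 && (depth == CV_32F || depth == CV_32S) in function 'minEnclosingCircle'
```

Run:
```python
import cv2
im=cv2.imread('pics/top0.png'); cv2.imwrite('pics/top0a.png',cv2.resize(im[150:320,100:300],None,fx=4,fy=4)[:600,:800])
cv2.imwrite('pics/top0b.png',cv2.resize(im[150:310,330:450],None,fx=3.7,fy=3.7))
```

```text
(no output)
```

View pics/top0a.png

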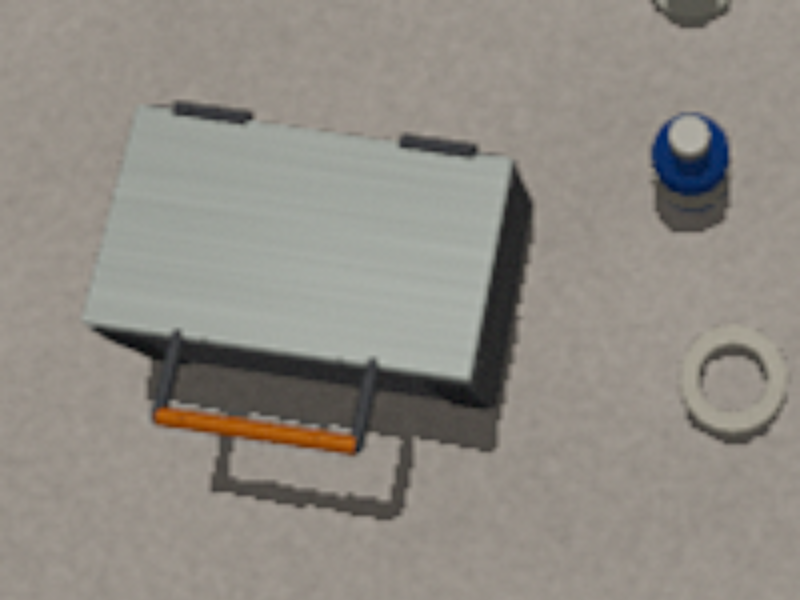

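View pics/top0b.png

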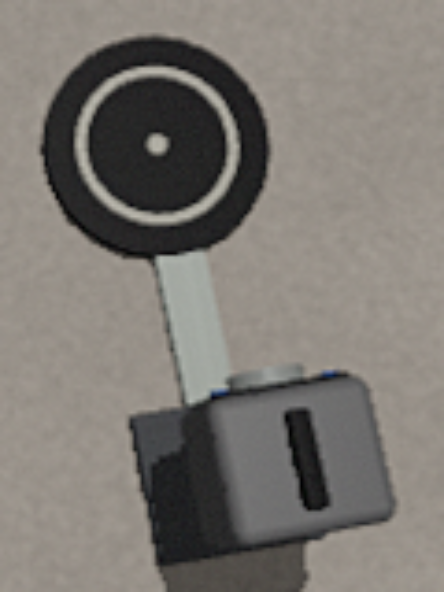

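Run:
```python
from h import *
for c in ['top','side']:
    z=np.load(f'pics/{c}0.png.npz'); k=z['k']; ci=dict(fx=k[0],fy=k[1],cx=k[2],cy=k[3],R=z['R'],t=z['t'])
    d=z['d'];im=z['im'].astype(int);P=cloud(d,ci)
    ok=d>0
    near=(np.hypot(P[...,0]-.55,P[...,1]+.2)<.13)
    dd=ok&near&(im.sum(-1)<170)&(P[...,2]<.03)
    dd=dd.astype(np.uint8); n,l,st,ce=cv2.connectedComponentsWithStats(dd); i=1+np.argmax(st[1:,4])
    Q=P[l==i].astype(np.float32)*1000; print(c,'disc',len(Q),cv2.fitEllipse(cv2.convexHull(Q[:,:2].copy())),np.median(Q[:,2]))
    m=Q.mean(0)/1000
    w=ok&(np.hypot(P[...,0]-m[0],P[...,1]-m[1])<.015)&(im.min(-1)>120); print('dot',P[w].mean(0),w.sum())
    sc=ok&(P[...,2]>.1)&(P[...,2]<.22)&(np.hypot(P[...,0]-.37,P[...,1]+.24)<.13)
    Q=P[sc]; print('scan',len(Q),Q.min(0),Q.max(0))
    t=Q[Q[:,2]>.18]; print('top',cv2.minAreaRect((t[:,:2]*1000).astype(np.float32)),np.median(t[:,2]))
    # rail
    rl=ok&(P[...,2]<.03)&(P[...,2]>.002)&(np.hypot(P[...,0]-.45,P[...,1]+.22)<.06)&(im.min(-1)>150)
    Q=P[rl]; print('rail',len(Q)); 
    if len(Q)>20: 
        u=np.linalg.svd(Q[:,:2]-Q[:,:2].mean(0))[2][0]; print(Q.mean(0),u)
```

```text
top disc 1274 ((542.9229125976562, -211.1806182861328), (136.43238830566406, 138.21946716308594), 58.60528564453125) 11.260925
dot [ 0.5444 -0.2119  0.0125] 20
scan 2251 [ 0.2996 -0.2857  0.1065] [ 0.3916 -0.1948  0.1918]
top ((341.0213928222656, -242.115966796875), (69.93563842773438, 77.99333953857422), 9.44328498840332) 0.1814386982389063
rail 515
[ 0.4401 -0.227   0.0096] [-0.9885 -0.1512]
side disc 1093 ((541.9222412109375, -211.82408142089844), (136.19371032714844, 138.93890380859375), 161.540283203125) 10.893408
dot [ 0.5408 -0.213   0.013 ] 5
scan 2897 [ 0.298  -0.2876  0.1005] [ 0.3885 -0.1962  0.1911]
top ((338.3311767578125, -243.1824951171875), (65.53026580810547, 74.94237518310547), 10.399155616760254) 0.18204288407920316
rail 475
[ 0.4381 -0.2259  0.0092] [-0.9856 -0.1693]
```

```bash
cat >> h.py <<'E'
def togo(p,rpy):
    o=env.get_obs(); R=Ro.from_euler('xyz',o['tool_rot'],degrees=True); T=Ro.from_euler('xyz',rpy,degrees=True)
    print('t',o['time_s'],'pos',o['tool_pos'],'rot',o['tool_rot'],'F',o['force'],'w',o['grip_width'])
    print('shift',R.inv().apply(np.array(p)-o['tool_pos'])*1000,'turn',np.degrees((R.inv()*T).as_rotvec()))
E
python3 - <<'E'
from h import *
togo([.3895,.2317,.19],[-90,0,-100])
E
```

```text
t 1.05 pos [0.238  0.6049 0.2336] rot [-89.998   -0.0039 -21.4746] F [-0.0254  0.0913 -0.2576] w 0.08683370102623068
shift [ 277.6039   43.5705 -291.7956] turn [-0.0044 78.5254  0.0019]
```

Call:
move_arm(moves=[[8,1,-9,0,2.4,0],[25,4,-26,0,7,0],[47,7,-50,0,13.5,0],[72,11,-76,0,20,0],[97,15,-102,0,27,0],[122,19,-128,0,34,0],[147,23,-155,0,41,0],[172,27,-181,0,48,0],[197,31,-207,0,55,0],[222,35,-233,0,62,0],[244,38,-257,0,69,0],[261,41,-274,0,74,0],[272,43,-286,0,77,0],[277.6,43.6,-291.8,0,78.5,0],[277.6,43.6,-291.8,0,78.5,0]], claw=28, newtons=6)

```text
time_s: 2.3
tool_pos: [0.3901, 0.2307, 0.1901]
tool_rot: [-90.0, 0.0, -100.1]
force: [0.0, -0.0, -0.5]
grip_width: 0.0281
```

Run:
```python
from h import *
togo([.3895,.2317,.111],[-90,0,-100])
im,d,ci=snap('wrist','w1.png'); P=cloud(d,ci)
print('cam',-np.array(ci['R']).T@np.array(ci['t']))
imi=im.astype(int)
org=(d>0)&(imi[...,0]>130)&(imi[...,1]<140)&(imi[...,1]>40)&(imi[...,2]<60)&(P[...,2]>.09)&(P[...,2]<.15)
B=P[org];print(len(B),np.median(B,0),B.min(0),B.max(0))
print(proj([.3895,.2317,.119],ci))
```

```text
t 2.3 pos [0.3901 0.2307 0.1901] rot [ -89.9885    0.0188 -100.0996] F [ 0.0169 -0.0112 -0.5479] w 0.02808322146293624
shift [-0.8625 79.0951 -0.7567] turn [-0.0115 -0.0996 -0.0188]
cam [0.4037 0.3018 0.3411]
505 [0.3965 0.2707 0.1241] [0.3838 0.1999 0.1191] [0.404  0.284  0.1264]
(np.float64(271.058183193566), np.float64(223.04567655824457))
```

View pics/w1.png

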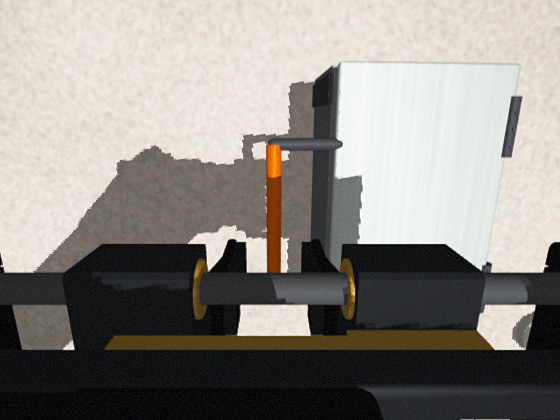

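Call:
move_arm(moves=[[0,10,-0.5,0,0,0],[-1,30,-0.7,0,0,0],[-1,50,-0.7,0,0,0],[-1,66,-0.7,0,0,0],[-1,76,-0.7,0,0,0],[-1,79,-0.7,0,0,0],[-1,79,-0.7,0,0,0]])

```text
time_s: 2.93
tool_pos: [0.3881, 0.2334, 0.1101]
tool_rot: [-90.1, -0.1, -99.9]
force: [0.7, -0.1, 0.2]
grip_width: 0.0279
```

Call:
move_arm(moves=[[0,0,0,0,0,0],[0,0,0,0,0,0],[0,0,0,0,0,0],[0,0,0,0,0,0],[0,0,0,0,0,0],[0,0,0,0,0,0]], claw=0, newtons=6)

```text
time_s: 3.43
tool_pos: [0.3906, 0.2331, 0.1119]
tool_rot: [-89.8, 0.1, -100.0]
force: [5.0, -0.5, 0.5]
grip_width: 0.0093
```

Run:
```python
from h import *
togo([.3895,.2317,.111],[-90,0,-100])
o=env.get_obs()
g=o['tool_pos']+[0,0,.008]; h=np.array([.547,.2035,.1]); e=np.array([np.cos(np.radians(10)),-np.sin(np.radians(10)),0])
u=(h-g)@e; th0=np.arctan2(g[2]-.1,u); r=np.hypot(u,g[2]-.1); print('u,r,th0',u,r,th0)
for r in (0.16,):
  th0=np.arcsin((g[2]-.1)/r)
  for th in np.linspace(th0,1.85,24):
    print(round(th,2),'z %.1f y %.1f'%(1000*r*(np.cos(th0)-np.cos(th)),-1000*r*(np.sin(th)-np.sin(th0))))
```

```text
t 3.4333 pos [0.3906 0.2331 0.1119] rot [ -89.8277    0.1185 -100.0013] F [ 5.0056 -0.5316  0.5487] w 0.00927919474290122
shift [ 1.5705  0.857  -0.8279] turn [-0.1723 -0.0014 -0.1185]
u,r,th0 0.15917875030754086 0.16041323009624292 0.12414116180384728
0.12 z 0.0 y -0.0
0.2 z 1.9 y -11.8
0.27 z 4.8 y -23.5
0.35 z 8.4 y -34.9
0.42 z 13.0 y -46.0
0.5 z 18.3 y -56.8
0.57 z 24.5 y -67.1
0.65 z 31.4 y -76.9
0.72 z 39.0 y -86.2
0.8 z 47.3 y -94.9
0.87 z 56.2 y -102.9
0.95 z 65.7 y -110.3
1.02 z 75.7 y -116.9
1.1 z 86.2 y -122.7
1.17 z 97.0 y -127.8
1.25 z 108.3 y -132.0
1.32 z 119.8 y -135.3
1.4 z 131.5 y -137.8
1.47 z 143.4 y -139.4
1.55 z 155.4 y -140.1
1.62 z 167.4 y -139.9
1.7 z 179.4 y -138.8
1.77 z 191.2 y -136.8
1.85 z 202.9 y -133.9
```

Call:
move_arm(moves=[[0,-5,1,0,0,0],[0,-12,2,0,0,0],[0,-23.5,5,0,0,0],[0,-35,8.5,0,0,0],[0,-46,13,0,0,0],[0,-57,18.5,0,0,0],[0,-67,24.5,0,0,0],[0,-77,31.5,0,0,0],[0,-86,39,0,0,0],[0,-95,47.5,0,0,0],[0,-103,56,0,0,0],[0,-110.5,66,0,0,0],[0,-117,76,0,0,0],[0,-117,76,0,0,0]])

```text
time_s: 4.6
tool_pos: [0.4645, 0.2196, 0.2292]
tool_rot: [-90.0, 0.0, -100.0]
force: [-1.9, -0.6, 4.9]
grip_width: 0.0095
```

Run:
```python
from h import *
snap('side','s2.png')
o=env.get_obs()
print(o['tool_pos'],o['tool_rot'],o['force'],o['grip_width'],o['wrist_torque'])
```

```text
[0.4637 0.2198 0.2287] [ -90.0484    0.0235 -100.0169] [-2.5937 -0.3587  4.6057] 0.009349900073034411 [-0.1794  0.5636  0.0131]
```

View pics/s2.png

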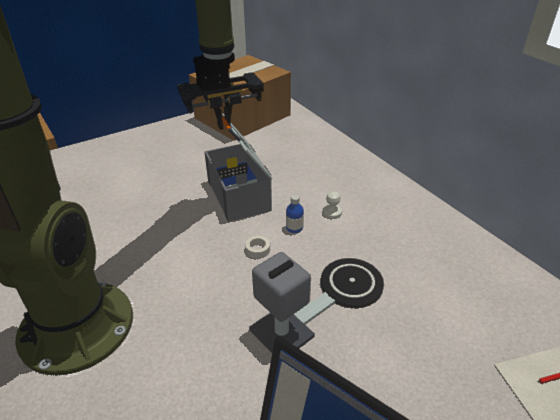

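The flap is about 1 rad open; the yellow tab shows at (232,162), in the far (+y) slot. I'll go on along the arc.

Call:
move_arm(moves=[[0,-2.5,4,0,0,0],[0,-6,10.5,0,0,0],[0,-11,21,0,0,0],[0,-15,32.5,0,0,0],[0,-18.5,44,0,0,0],[0,-21,55.5,0,0,0],[0,-22.5,67.5,0,0,0],[0,-23,79.5,0,0,0],[0,-23,91.5,0,0,0],[0,-22,103.5,0,0,0],[0,-20,115,0,0,0],[0,-17,127,0,0,0],[0,-15.5,132,0,0,0],[0,-15.5,132,0,0,0],[0,-15.5,132,0,0,0]])

```text
time_s: 5.9
tool_pos: [0.5944, 0.1966, 0.2431]
tool_rot: [-90.0, -0.0, -100.0]
force: [1.6, -0.2, -0.4]
grip_width: 0.01
```

Call:
move_arm(moves=[[0,0,0,0,0,0],[0,0,0,0,0,0],[0,-15,0,0,0,0],[0,-35,0,0,0,0],[0,-50,0,0,0,0],[0,-50,0,0,0,0]], claw=34)

```text
time_s: 6.4
tool_pos: [0.5948, 0.1973, 0.2973]
tool_rot: [-89.7, 0.2, -99.9]
force: [-1.0, 0.3, 0.8]
grip_width: 0.033
```

Run:
```python
from h import *
print(env.get_obs()['tool_pos'],env.get_obs()['force'])
im,d,ci=snap('side','s3.png'); 
for n in ['dot_plate_tab','dot_plate_mid','blank_plate_mid','flap_bar']:
    print(n,[(np.array(x['point']),round(x['score'],2)) for x in models.spot_in(n,'side')[:2]])
im,d,ci=snap('top','t3.png')
for n in ['dot_plate_tab','dot_plate_mid','blank_plate_mid','flap_bar']:
    print(n,[(np.array(x['point']),round(x['score'],2)) for x in models.spot_in(n,'top')[:2]])
a=cv2.imread('pics/s3.png')[50:270,150:350]; b=cv2.imread('pics/t3.png')[120:320,100:300]
cv2.imwrite('pics/st3.png',np.hstack([cv2.resize(a,(400,440)),cv2.resize(b,(400,440),interpolation=cv2.INTER_LINEAR)]))
```

```text
[0.5948 0.1973 0.2973] [-1.0204  0.2837  0.8486]
dot_plate_tab [(array([0.4923, 0.2534, 0.0605]), 0.6)]
dot_plate_mid [(array([0.4897, 0.254 , 0.0651]), 0.68)]
blank_plate_mid [(array([0.4712, 0.1718, 0.071 ]), 0.77)]
flap_bar [(array([0.5604, 0.1891, 0.1677]), 0.74)]
dot_plate_tab []
dot_plate_mid [(array([ 0.4341, -0.2187,  0.0166]), 0.41)]
blank_plate_mid [(array([0.4788, 0.1712, 0.0754]), 0.69), (array([0.532 , 0.0166, 0.0706]), 0.47)]
flap_bar [(array([0.5606, 0.1606, 0.1713]), 0.79)]
```

View pics/st3.png

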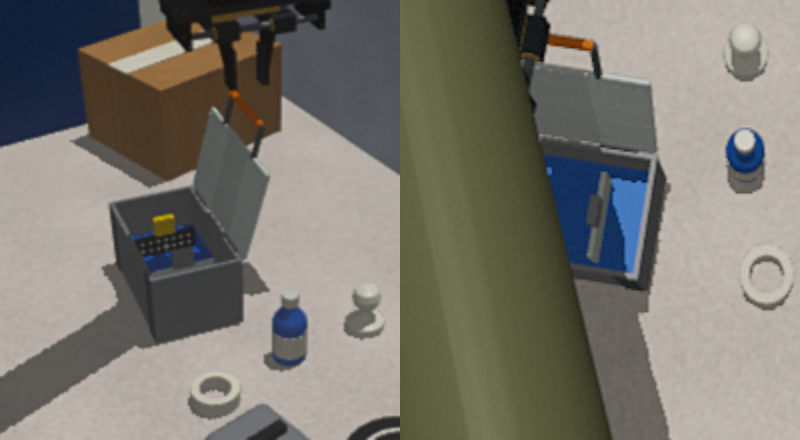

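Run:
```python
from h import *
z=np.load('pics/s3.png.npz'); k=z['k']; ci=dict(fx=k[0],fy=k[1],cx=k[2],cy=k[3],R=z['R'],t=z['t'])
d=z['d'];im=z['im'].astype(int);P=cloud(d,ci)
y=(d>0)&(im[...,0]>130)&(im[...,1]>100)&(im[...,2]<90)&(np.hypot(P[...,0]-.49,P[...,1]-.25)<.06)
B=P[y];print(len(B),B.mean(0),np.percentile(B,[3,50,97],axis=0))
c=np.radians(-10);e=np.array([np.cos(c),np.sin(c)]);f=np.array([-e[1],e[0]])
Q=B[:,:2]-[.488,.2139];print(np.percentile(Q@e,[3,50,97]),np.percentile(Q@f,[3,50,97]))
togo([.4953,.2553,.27],[-90,0,-10])
```

```text
20 [0.493  0.2575 0.0946] [[0.4809 0.2528 0.0932]
 [0.4926 0.2576 0.0942]
 [0.5055 0.2637 0.0967]]
[-0.0143 -0.003   0.01  ] [0.0382 0.044  0.0499]
t 6.9 pos [0.5936 0.1967 0.2929] rot [-90.0435  -0.0324 -99.9738] F [-0.1233 -0.2289  0.1627] w 0.033857199108574834
shift [ -40.6878   22.92   -106.954 ] turn [  0.0596 -89.9738  -0.0087]
```

Call:
move_arm(moves=[[0,0,-8,0,-3,0],[-1,0,-22,0,-9,0],[-3,0,-40,0,-16,0],[-7,0,-58,0,-23,0],[-11,0,-75,0,-30,0],[-15,0,-90,0,-37,0],[-20,0,-100,0,-44,0],[-24,0,-105,0,-51,0],[-28,2,-107,0,-58,0],[-32,6,-107,0,-65,0],[-35,10,-107,0,-72,0],[-38,15,-107,0,-79,0],[-40,19,-107,0,-85,0],[-40.7,22,-107,0,-89,0],[-40.7,23,-107,0,-90,0],[-40.7,23,-107,0,-90,0],[-40.7,23,-107,0,-90,0]], claw=40)

```text
time_s: 8.32
tool_pos: [0.4956, 0.2552, 0.2706]
tool_rot: [-90.0, -0.0, -10.1]
force: [-0.4, -0.3, 0.7]
grip_width: 0.0403
```

Run:
```python
from h import *
togo([.4953,.2553,.08],[-90,0,-10])
im,d,ci=snap('wrist','w4.png');P=cloud(d,ci)
im=im.astype(int)
y=(d>0)&(im[...,0]>110)&(im[...,1]>90)&(im[...,2]<90)&(P[...,2]>.05)&(P[...,2]<.11)&(np.hypot(P[...,0]-.49,P[...,1]-.25)<.06)
B=P[y];print(len(B),np.percentile(B,[3,50,97],axis=0))
T=B[B[:,2]>.088]; print(len(T),cv2.minAreaRect((T[:,:2]*1000).astype(np.float32)))
snap('side','s4.png')
print(models.spot_in('dot_plate_tab','wrist')[:1])
```

```text
t 8.3167 pos [0.4956 0.2552 0.2706] rot [-90.      -0.0064 -10.0875] F [-0.3584 -0.3371  0.6651] w 0.040325617750650605
shift [ -0.3007 190.5575   0.0115] turn [ 0.     -0.0875  0.0064]
284 [[0.482  0.2536 0.081 ]
 [0.4942 0.2587 0.0947]
 [0.5088 0.264  0.096 ]]
270 ((495.9971008300781, 258.243896484375), (8.841245651245117, 28.36329460144043), 80.00901794433594)
[{'point': [0.4859, 0.2573, 0.0733], 'score': 0.74}]
```

View pics/w4.png

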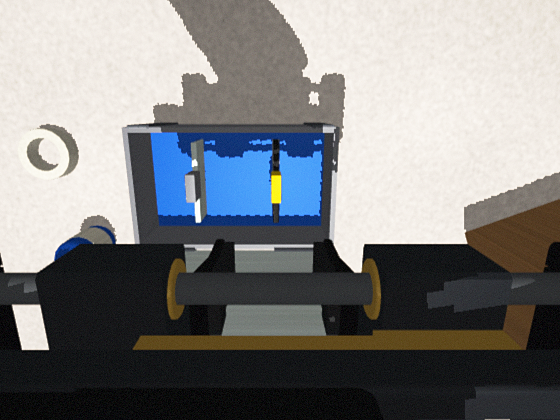

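View pics/s4.png

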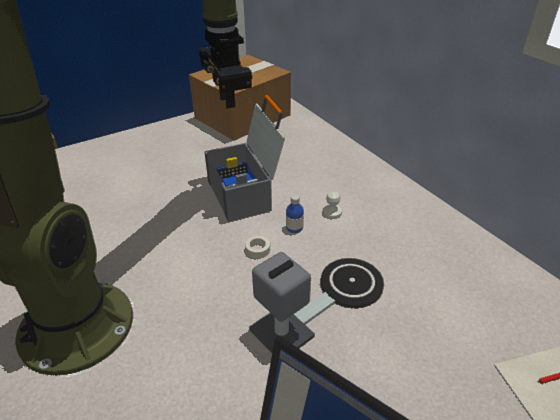

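Call:
move_arm(moves=[[0,12,0.5,0,0,0],[0,35,1,0,0,0],[0,65,2,0,0,0],[0,95,2,0,0,0],[0,125,2,0,0,0],[0,150,2,0,0,0],[0,170,2,0,0,0],[0,184,2,0,0,0],[0,191,2,0,0,0],[0,192.5,2,0,0,0],[0,192.5,2,0,0,0]])

```text
time_s: 9.38
tool_pos: [0.4958, 0.2573, 0.0777]
tool_rot: [-90.0, 0.0, -10.0]
force: [1.1, -0.4, 0.4]
grip_width: 0.0401
```

Call:
move_arm(moves=[[0,0,0,0,0,0],[0,0,0,0,0,0],[0,0,0,0,0,0],[0,0,0,0,0,0],[0,0,0,0,0,0],[0,0,0,0,0,0],[0,0,0,0,0,0]], claw=0, newtons=15)

```text
time_s: 9.97
tool_pos: [0.4961, 0.2576, 0.0784]
tool_rot: [-90.0, -0.0, -10.0]
force: [0.2, -0.5, 2.0]
grip_width: 0.0095
```

Call:
move_arm(moves=[[0,-3,0,0,0,0],[0,-9,0,0,0,0],[0,-17,0,0,0,0],[0,-25,0,0,0,0],[0,-33,0,0,0,0],[0,-43,0,0,0,0],[0,-58,0,0,0,0],[0,-75,0,0,0,0],[0,-95,0,0,0,0],[0,-115,0,0,0,0],[0,-135,0,0,0,0],[0,-150,0,0,0,0],[0,-160,0,0,0,0],[0,-162,0,0,0,0],[0,-162,0,0,0,0]], newtons=25)

```text
time_s: 11.22
tool_pos: [0.4961, 0.2575, 0.2407]
tool_rot: [-89.9, -0.1, -10.0]
force: [0.1, 0.6, -1.2]
grip_width: 0.0098
```

Run:
```python
from h import *
snap('side','s5.png');snap('wrist','w5.png')
togo([.5425,-.2115,.24],[-90,0,-81])
```

```text
t 11.3167 pos [0.4953 0.2571 0.239 ] rot [-90.0621   0.0687  -9.9744] F [ 0.0587 -0.5952 -0.5447] w 0.009615400997853015
shift [ 127.6468   -0.6437 -453.3334] turn [ 0.0965 71.0256 -0.0211]
```

View pics/s5.png

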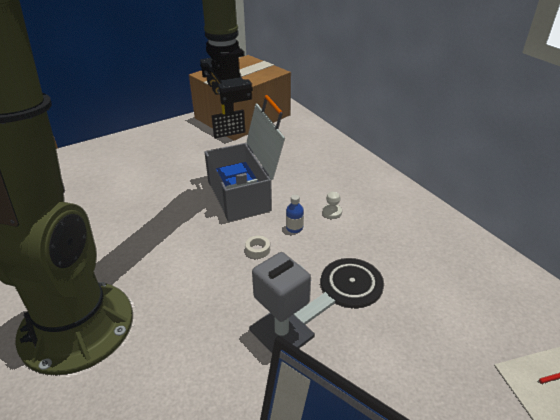

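View pics/w5.png

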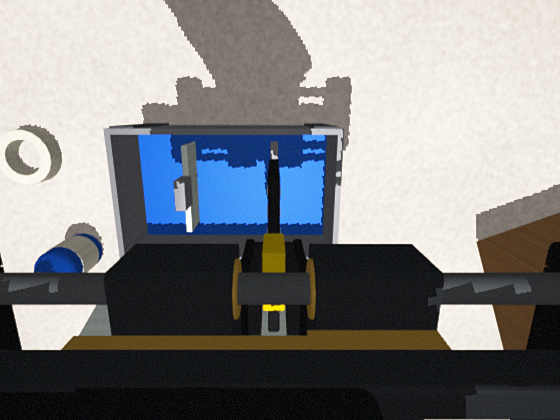

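Call:
move_arm(moves=[[-10,0,-6,0,0,0],[-15,0,-20,0,0,0],[-15,0,-45,0,0,0],[-15,0,-75,0,0,0],[-15,0,-105,0,0,0],[-10,0,-138,0,5,0],[0,0,-170,0,11,0],[12,0,-202,0,17,0],[26,0,-234,0,23,0],[40,0,-266,0,29,0],[55,0,-298,0,35,0],[70,0,-330,0,41,0],[84,0,-360,0,47,0],[98,0,-388,0,53,0],[110,0,-412,0,59,0],[119,0,-432,0,64,0],[125,0,-446,0,68,0],[127.5,0,-452,0,70.5,0],[127.6,0,-453.3,0,71,0],[127.6,0,-453.3,0,71,0]])

```text
time_s: 12.98
tool_pos: [0.5423, -0.2113, 0.2387]
tool_rot: [-90.1, 0.0, -81.0]
force: [-0.5, 0.4, -1.6]
grip_width: 0.0098
```

Run:
```python
from h import *
snap('side','s6.png');snap('wrist','w6.png');snap('top','t6.png')
togo([.5425,-.2115,.181],[-90,0,-81])
```

```text
t 13.1333 pos [ 0.5429 -0.2099  0.2395] rot [-90.0278   0.0583 -80.8382] F [-0.4151 -0.4544 -0.4999] w 0.009964174393019205
shift [ 1.5655 58.5017 -0.6612] turn [ 0.0279  0.1618 -0.0582]
```

View pics/s6.png

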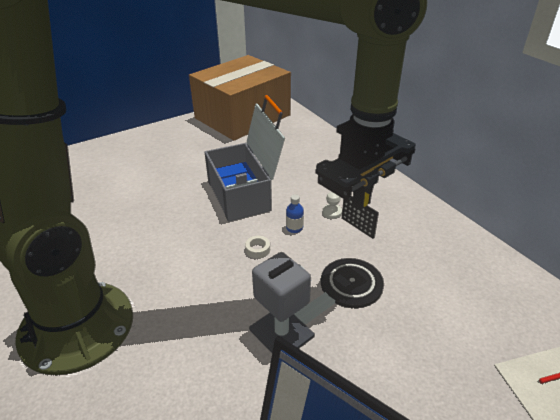

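View pics/w6.png

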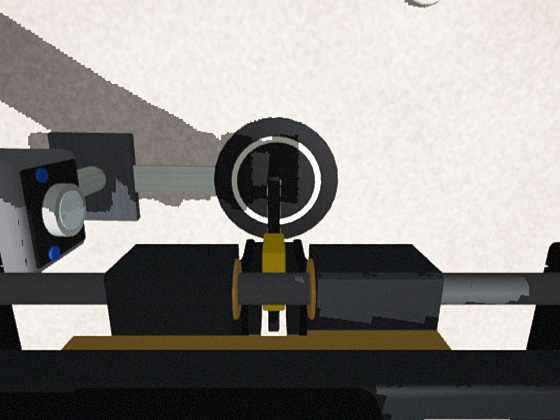

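View pics/t6.png

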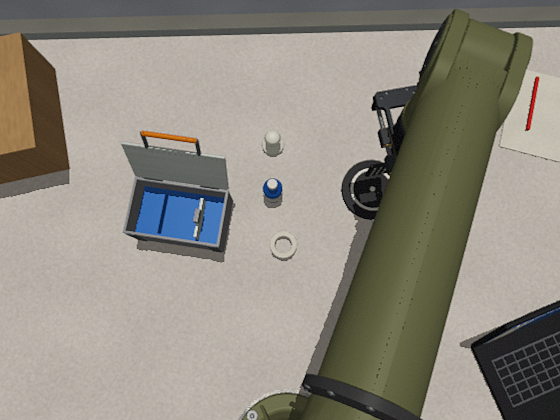

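Run:
```python
from h import *
def ld(f):
    z=np.load(f); k=z['k']; ci=dict(fx=k[0],fy=k[1],cx=k[2],cy=k[3],R=z['R'],t=z['t']); return z['d'],z['im'].astype(int),ci
d,im,ci=ld('pics/w6.png.npz');P=cloud(d,ci);ok=d>0
# disc
v,u=np.mgrid[:420,:560]
dd=ok&(P[...,2]<.03)&(np.hypot(P[...,0]-.5425,P[...,1]+.2115)<.09)&(im.max(-1)<90)&(v<238)
Q=P[dd].astype(np.float32)*1000;h=cv2.convexHull(Q[:,:2].copy())[:,0]; 
from scipy.optimize import least_squares
r=least_squares(lambda p:np.hypot(h[:,0]-p[0],h[:,1]-p[1])-70,[542,-211],loss='soft_l1');print('disc wrist',r.x,np.abs(r.fun).mean(),np.median(Q[:,2]))
# white ring
w=ok&(P[...,2]<.03)&(np.abs(np.hypot(P[...,0]-.5425,P[...,1]+.2115)-.048)<.012)&(im.min(-1)>140)&(v<238)
W=P[w][:,:2]*1000; r2=least_squares(lambda p:np.hypot(W[:,0]-p[0],W[:,1]-p[1])-p[2],[542,-211,48],loss='soft_l1');print('ring',r2.x,len(W))
c0=r.x/1000
# rail
rl=ok&(P[...,2]<.03)&(P[...,2]>.003)&(u>140)&(u<212)&(v>160)&(v<205)&(im.min(-1)>90)&(im[...,2]>im[...,0]-12)
Q=P[rl]; 
print('rail',len(Q),Q.mean(0),np.degrees(np.arctan2(*(c0-Q.mean(0)[:2])[::-1])))
# front panel
fp=ok&(P[...,2]>.1)&(P[...,2]<.2)&(u<100)&(u>18)&(v>150)&(v<275)&(im.max(-1)<80)
Q=P[fp]
for _ in range(3):
    m=Q.mean(0);n=np.linalg.svd(Q-m)[2][2]; Q=Q[abs((Q-m)@n)<.004]
print('panel',len(Q),m,n*np.sign(n[0]),np.degrees(np.arctan(n[1]/n[0])), (c0-m[:2])@n[:2]*np.sign(n[0]))
ln=models.spot_in('lens','wrist')[:2];print(ln)
L=ok&(P[...,2]>.1)&(np.hypot(u-64,v-210)<20); Q=P[L];m=np.median(Q,0);print('lens',m,np.degrees(np.arctan2(*(c0-m[:2])[::-1])),np.linalg.norm(c0-m[:2]))
# plate from side
d,im,ci=ld('pics/s6.png.npz');P=cloud(d,ci)
pl=(d>0)&(P[...,2]>.155)&(P[...,2]<.24)&(np.hypot(P[...,0]-.5429,P[...,1]+.21)<.06)
v,u=np.mgrid[:420,:560]; pl&=(u>335)&(u<385)&(v>190)&(v<240)
Q=P[pl]
for _ in range(4):
    m=Q.mean(0);n=np.linalg.svd(Q-m)[2][2]; Q=Q[abs((Q-m)@n)<.004]
s=n*np.sign(n[0]);ph=np.degrees(np.arctan2(s[1],s[0]));print('plate',len(Q),m,s,ph)
t=np.array([-np.sin(np.radians(9)),np.cos(np.radians(9)),0]); q=Q@t; Z=Q[:,2]
print('width',np.percentile(q,[1,99]),'mid',np.mean(np.percentile(q,[1,99])),'tcp',env.get_obs()['tool_pos']@t,'z',np.percentile(Z,[1,99]))
```

```text
disc wrist [ 544.7363 -210.284 ] 0.9588545716738185 12.2715845
ring [ 545.2741 -209.7861   47.3661] 799
rail 1925 [ 0.4345 -0.2259  0.0099] 8.080675095674556
panel 3615 [ 0.3805 -0.2256  0.1514] [0.9863 0.1648 0.0015] 9.485483743280856 0.16456245450158008
[{'point': [0.3911, -0.2197, 0.0127], 'score': 0.96}]
lens [ 0.3913 -0.2308  0.1495] 7.606066096843007 0.15477745583719288
plate 857 [ 0.539  -0.216   0.1966] [0.9871 0.1602 0.0015] 9.21675699131781
width [-0.3351 -0.2516] mid -0.29339090229966813 tcp -0.2923122789023913 z [0.1652 0.235 ]
```

Call:
move_arm(moves=[[0.5,3,0,0,0,0],[0.5,10,0,0,0,0],[0.5,20,0,0,0,0],[0.5,31,0,0,0,0],[0.5,42,0,0,0,0],[0.5,51,0,0,0,0],[0.5,56,0,0,0,0],[0.5,58,0,0,0,0],[0.5,58,0,0,0,0],[0.5,58,0,0,0,0],[0.5,58,0,0,0,0],[0.5,58,0,0,0,0]])

```text
time_s: 14.18
tool_pos: [0.5435, -0.2118, 0.1826]
tool_rot: [-89.9, -0.0, -81.0]
force: [0.4, -0.5, -0.2]
grip_width: 0.01
```

Run:
```python
from h import *
togo([.5429,-.2105,.1815],[-90,0,-80.9])
d_=[]
im,d,ci=snap('side','s7.png');P=cloud(d,ci); snap('wrist','w7.png')
print('mid',[(x['point'],x['score']) for x in models.spot_in('dot_plate_mid','side')[:1]])
v,u=np.mgrid[:420,:560]
pl=(d>0)&(P[...,2]>.095)&(P[...,2]<.172)&(np.hypot(P[...,0]-.5429,P[...,1]+.21)<.06)
Q=P[pl]
for _ in range(4):
    m=Q.mean(0);n=np.linalg.svd(Q-m)[2][2]; Q=Q[abs((Q-m)@n)<.004]
s=n*np.sign(n[0]);a=np.degrees(np.arctan2(s[1],s[0]));t=np.array([-s[1],s[0],0])
q=Q@t;r=cv2.minAreaRect((np.c_[q,Q[:,2]]*1000).astype(np.float32))
print(len(Q),m,s,a,r,env.get_obs()['tool_pos']@t)
print(proj([.5425,-.2115,.1815],ci))
```

```text
t 14.1833 pos [ 0.5435 -0.2118  0.1826] rot [-89.9321  -0.019  -80.9749] F [ 0.3602 -0.4575 -0.2069] w 0.010022492590221433
shift [-1.3955  1.0901 -0.3764] turn [-0.0679 -0.0748  0.0191]
mid [([0.5381, -0.226, 0.1407], 0.87)]
702 [ 0.5404 -0.217   0.1381] [0.9865 0.1638 0.0059] 9.425714748447907 ((-297.1648864746094, 139.3673095703125), (87.6091537475586, 64.65229797363281), 0.03524294123053551) -0.29782770140488185
(np.float64(359.15585118974155), np.float64(221.12577200995966))
```

View pics/s7.png

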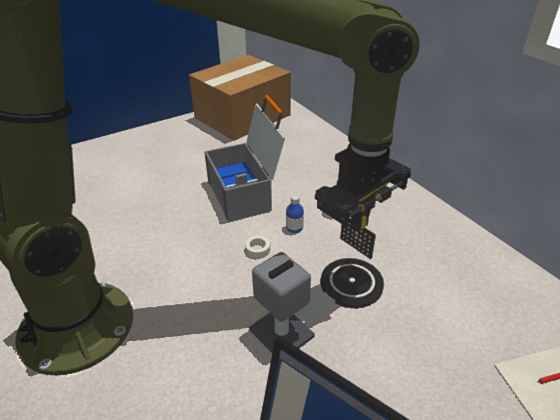

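View pics/w7.png

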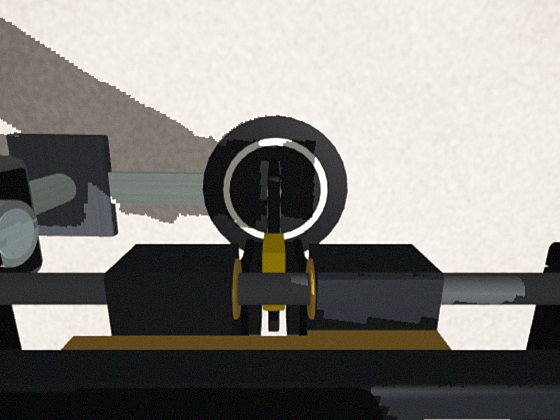

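Run:
```python
from h import *
print(job.sign_off())
```

```text
the job is handed in; nothing more can be done
None
```

I opened the flap by its orange bar and left it standing at about 1.87 rad. I then drew the dotted plate out by its yellow tab and handed the job in with the plate held upright over the disc. That took about 14 s of the 64 s allowed, and `job.sign_off()` reported no verdict.

**Plate at the scanner (side camera):**
- Its middle is about 139 mm up, against the 140 mm asked.
- It is within about 1 mm of the disc's centre in both directions.
- Its face normal points at 9.4°. The scanner's front panel faces 9.5°.

**Rest of the scene:** In the last top view, taken just before the final lowering, the flap stands open and the blank plate is still in its slot. The ball mount, bottle and paper roll look undisturbed, and the arm touched neither the scanner nor its disc. The wrist force read no more than about 5 N at the end of any move.

**Disagreements between checks:**
- The cameras place the disc's centre up to about 3 mm apart.
- The station's direction came out between 7.6° and 10.4°, depending on the feature and camera. The lowest values come from partly hidden or shadowed parts (lens rim, rail), so I trusted the front-panel fit.

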